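# Hold the heart recorder's battery in its test dock

### The arm

A 7-joint arm with a two-finger parallel gripper is mounted at the origin on the work surface. World frame = base frame: x ahead of the robot, y to its left, z up, the work surface at z = 0. Lengths are in m, angles in rad, forces in N, time in s.
With the tool pointing down it reaches from about 0.4 to 0.9 m from the base axis. Payload 5.6 kg.
Tool frame: the origin (TCP) lies at the very end of the fingers, on their centre line; the grasp point (between the pads) lies 19 mm behind it; z points along the fingers, y is the line along which they close (so a half turn about z gives the same grasp; the last joint's range is limited). The gripper opens to 92 mm and grips with 3 to 60 N. Pads are 20 mm wide; open, the fingers measure 128 mm over their backs; the gripper's body (75 mm by 189 mm) begins 69 mm behind the grasp point.
Start: joints at [1.263, 0.468, -0.012, 1.603, 0.006, 1.071, -0.056], TCP at [0.17, -0.627, 0.215] pointing down, gripper open.
Joint ranges: [-2.53, 2.53], [-0.31, 2.02], [-1.57, 1.55], [0.28, 2.44], [-1.29, 4.43], [0.15, 1.84], [-2.92, 2.92]. Speed limits (rad/s): [2.57, 2.57, 3.14, 3.14, 3.14, 3.14, 3.14].

### API

Orientations are given as a unit quaternion [w, x, y, z].
In Python, from plant import ctrl gives the robot as it stands. The module is installed in compiled form; this text tells all that it offers.
- The arm moves only by the tool carry_out, never from a script. Its argument "plan" is a list of rows, each an object with "claw": the opening, from 0 (shut) to 1 (fully open); "travel": the shift along the tool's x, y, z in cm, a list of three; "spin": the turn about the tool's z in units of 8 degrees (1.0 is 8 degrees). A call has exactly 5 rows; each row shifts and turns the commanded pose from where the row before left it, along the tool's axes as they then stand; what a row does not reach is not made up. A row lasts 1/10 s, in which the tool goes at most 50 mm and 8.59 degrees, less where a joint would pass 70% of its speed; a pose out of reach is approached as far as the arm can. A call with a gripper value outside its range is refused whole. The fingers move at their own pace and stop on an object; "force" is the grip in N (left out, the last holds). Time passes only in rows, so rows that do not move let the fingers close, or fill a call up. It gives the time, the measured TCP pose, the force, the opening and the grip force at its end, in the units of the state.
- ctrl.get_obs(): the state, without advancing time (a new reading comes with each control period).
- ctrl.get_image(name): name is "scene" or "top" or "wrist"; returns the picture (420x560x3 uint8, blue, green, red); there is no depth.
- ctrl.camera_info(name): a dict with "K" (3x3 intrinsics, pixels), "extrinsics" (4x4, takes a point from world to camera coordinates). Camera axes: x right, y up, looking along -z (the intrinsics and any distortion apply to the point x, -y, -z); pixel columns grow to the right and rows downward; lengths in m; the calibration is good to about 2 mm. A picture is of the moment at which its call begins: read the wrist's pose just before it. camera_info takes no time and is no camera call; for the wrist camera it gives the pose at the moment of the call.
- ctrl.close_job(): hands the job in; it is judged then, once.
Trained networks look in the newest picture that a camera, given by its name, has taken for a name from the list of things; names that differ only in an ending like _2 or _b are one class to them, and where a whole thing is asked for, a point or a joint stands for the part that bears it (a point fixed in the world has none). Each returns a list of dicts, best first, with "score" (0 to 1); they miss things now and then, are a little off and sometimes report something else, mostly with a low value. They report only what shows in the picture. A call takes as long as a camera call. They do not tell look-alikes from the thing itself.
- ctrl.search_frame(query, camera): "rect" ([left, top, width, height] in pixels, round what is visible of it).
- ctrl.cut_out(query, camera): "region" (420x560 bool, what is visible of it) and "rect" ([left, top, width, height] in pixels, round what is visible of it).
The state is a dict: "time_s": time; "qpos": joint angles; "qd": joint speeds; "joint_torque": joint torques, N m; "tool_pos": TCP position; "orientation": TCP orientation; "force": force on the tool from outside, world axes, zero at the start; "moment": the same for the moment, N m; "opening": opening from 0.0 (shut) to 1.0 (fully open); "gripper_force": force on a finger pad.
Only numpy, scipy, OpenCV 4.12 (cv2) and the standard library are available. Lean on these libraries where they do the work, as an engineer would, in place of code of your own. Each camera call takes 0.05 s, during which the arm holds its last target. There are 200 camera calls.

### The job

Lay the wide battery pack flat in the lane of the dock it fits, its white terminal end towards the brass sprung pin but not yet pressing it; then push the pack along the lane against the pin until it meets the two steel stops, firmly but without ramming it. Finish while still holding it pressed home against the stops, and leave the slim pack and all the other things on the table where they are.

Things in the scene. Friction and masses are not known exactly. Their poses are not given: they have to be found in the camera images.
- wide_pack: the wide battery pack: dark block with a white terminal cap on its +x end carrying brass contacts, 72 long (x) x 40 wide (y) x 48 high (z) mm, 0.15 to 0.35 kg, loose. Origin: centre of its underside.
- wide_pack_contact (a point): middle of the wide pack's terminal end face, 36 mm ahead (+x) of the pack's origin and 26 mm above it
- wide_dock: the wide test dock, ivory, fixed. Base 150 x 69 mm, 10 thick. Lane along x, 45 mm wide, floor 10 mm above the origin, open at the top and the -x end; side walls from x = -60 to +35 mm, flared tops 26 mm above the origin. At the +x end: stop posts, sprung pin between them, grey housing 54 mm high with a green dot. Origin: centre of the underside; x along the lane towards the pin, z up.
- wide_dock_stop: the two dark steel stop posts of the wide dock (one fixed part), 40 mm high above the lane floor, front faces 35 mm ahead (+x) of the dock's origin. Origin: on the lane floor, midway between the posts in the plane of their front faces; axes as the dock's.
- wide_dock_pin (a joint): travel of the wide dock's sprung pin, m: 0 fully out, grows as it is pushed towards +x of the dock; 0.012 when the pack's end face lies on the stop posts. The spring pushes back with 3 N at 0, rising by 0.6 N per mm to about 10 N at the stop posts.
- wide_dock_pin_tip (a point): front of the brass pin (10 mm diameter), on the lane's middle line 36 mm above the dock's origin; with the pin out it stands 23 mm ahead (+x) of the dock's origin, 12 mm in front of the stop faces; moves with the pin
- slim_dock: a second dock for another pack type, not used now: as the wide dock but with a 29 mm lane, too narrow for the wide pack. Fixed. Origin: centre of the base's underside; x along the lane towards its pin.
- slim_pack: the slim battery pack, same look but 72 x 24 x 48 mm; not used now, bystander, leave alone. Origin: centre of its underside.
- clip_a: blue-grey limb-electrode clip lying on the table, about 110 x 50 mm, 28 high; bystander, leave alone; origin at its underside near the middle
- clip_b: blue-grey limb-electrode clip lying on the table, about 110 x 50 mm, 28 high; bystander, leave alone; origin at its underside near the middle
- clip_c: blue-grey limb-electrode clip lying on the table, about 110 x 50 mm, 28 high; bystander, leave alone; origin at its underside near the middle
- chest_a: chest electrode, small steel cup (28 mm across) under a grey ball, 44 mm high, loose; bystander, leave alone; origin at the centre of its underside
- chest_b: chest electrode, small steel cup (28 mm across) under a grey ball, 44 mm high, loose; bystander, leave alone; origin at the centre of its underside
- gel: clear gel bottle with blue cap, standing, 52 mm diameter, 160 mm high, loose; bystander, leave alone; origin at the centre of its underside
Things that resemble listed ones, but are neither listed nor needed, are in the scene too. Leave any red look-alike of the wide_pack alone.

How it is judged:
On the way:
1. the wide pack lies flat in the wide dock's lane, terminal end towards the pin, the pin still fully out (z of wide_pack in the frame of wide_dock below 0.0145 m and y of wide_pack in the frame of wide_dock between -0.0045 and 0.0045 m and angle between wide_pack's own z axis and vertical below 0.09 rad and x of wide_pack_contact in the frame of wide_dock between -0.01 and 0.0255 m and value of joint wide_dock_pin below 0.0015 m), for 0.2 s.
At the end, for the whole second after the job is handed in: Robot still pushing the wide pack (over 1 N); pack in the wide lane (4.5 mm of the middle, 4.5 mm of the floor, tilt under 5 deg), terminal face within 2 mm of the stop faces, pin in by over 10.5 mm, pack bearing on the stops with over 2 N, at rest through the last second (z of wide_pack in the frame of wide_dock below 0.0145 m and y of wide_pack in the frame of wide_dock between -0.0045 and 0.0045 m and angle between wide_pack's own z axis and vertical below 0.09 rad and x of wide_pack_contact in the frame of wide_dock above 0.033 m and value of joint wide_dock_pin above 0.0105 m and contact force between wide_pack and wide_dock_stop above 2 N and contact force between any of the fingers, the arm and wide_pack above 1 N and linear speed of wide_pack below 0.01 m/s); the arm keeps its last pose, push and grip.
It fails at once if the pack is rammed against the stops (over 60 N) (contact force between wide_pack and wide_dock_stop above 60 N).
It fails at once if the slim pack or another loose thing is moved by more than 25 mm (distance of any of slim_pack, clip_a, clip_b, clip_c, chest_a, chest_b, gel from where it was at the start of the episode above 0.025 m).
It also fails if it takes over 45 s, if anything falls off the work surface, if the arm or the gripper's body presses on something with over 40 N, if the wrist force passes 120 N, or if a joint passes its speed limit or range.

## Working session

There is one attempt and no reset: what is moved stays moved. The work goes in short steps, Python scripts to look and compute and a tool call to move; the robot and the scene stay as the last step left them, time stands still between calls to the robot, and variables do not carry over. Pictures are saved under pics/ and viewed, at most 10 in all, crops included, and the job is handed in when it is done.

Besides the shell and the picture viewer there is one more tool, called after "Call:" in YAML: its name, and indented under it one key for each argument. carry_out: Moves the arm, as the interface text tells. Its arguments: {"type":"object","properties":{"plan":{"type":"array"},"force":{"type":"number"}},"required":["plan"]}

```bash
mkdir -p pics; cat > h.py <<'E'
import numpy as np, cv2
from plant import ctrl
from scipy.spatial.transform import Rotation as R
def proj(cam,P,info=None):
    i=info or ctrl.camera_info(cam); K=np.array(i["K"]);E=np.array(i["extrinsics"])
    p=np.atleast_2d(P)@E[:3,:3].T+E[:3,3]; p=p*[1,-1,-1]
    q=p@K.T; return q[:,:2]/q[:,2:]
def ray(cam,uv,z,info=None):
    i=info or ctrl.camera_info(cam); K=np.array(i["K"]);E=np.array(i["extrinsics"])
    uv=np.atleast_2d(uv).astype(float); d=np.c_[uv,np.ones(len(uv))]@np.linalg.inv(K).T*[1,-1,-1]
    d=d@E[:3,:3]; c=-E[:3,:3].T@E[:3,3]
    return c+d*((z-c[2])/d[:,2:])
E
python3 - <<'E'
from h import *
for c in("scene","top"):
    im=ctrl.get_image(c); cv2.imwrite(f"pics/{c}0.png",im)
    i=ctrl.camera_info(c);print(c,i)
    for q in("wide_pack","wide_dock","slim_dock","slim_pack"):
        for r in ctrl.search_frame(q,c)[:4]:print(c,q,np.round(r["rect"]),round(r["score"],2))
print(ctrl.get_obs())
E
```

```text
scene {'K': array([[484.28302621,   0.        , 278.19252286],
       [  0.        , 484.28302621, 211.06231212],
       [  0.        ,   0.        ,   1.        ]]), 'extrinsics': array([[ 0.7004424 ,  0.71366981,  0.00747352, -0.37746105],
       [-0.52099533,  0.50412613,  0.68878205,  0.25379195],
       [ 0.48779535, -0.48634582,  0.72492995, -1.48153389],
       [ 0.        ,  0.        ,  0.        ,  1.        ]])}
scene wide_pack [214. 223.  35.  31.] 0.64
scene wide_pack [159. 227.  35.  35.] 0.57
scene wide_dock [308. 165.  55.  47.] 0.57
scene slim_dock [258. 199.  66.  32.] 0.65
scene slim_dock [294. 280.  17.  19.] 0.52
scene slim_pack [196. 286.  24.  46.] 0.84
top {'K': array([[432.46567945,   0.        , 275.15322821],
       [  0.        , 432.46567945, 202.67044322],
       [  0.        ,   0.        ,   1.        ]]), 'extrinsics': array([[-0.00309436, -0.99999013,  0.00318897,  0.01635986],
       [ 0.97816137, -0.00236403,  0.20783344, -0.55757548],
       [-0.20782385,  0.00376244,  0.97815903, -1.31024334],
       [ 0.        ,  0.        ,  0.        ,  1.   
[... 270 characters left out ...]
, 'qpos': array([ 1.26303187,  0.46749476, -0.01161913,  1.60272574,  0.00602395,
        1.07143381, -0.05629283]), 'qd': array([ 0.00070481, -0.0001652 , -0.00265165, -0.0001567 , -0.00046392,
       -0.00129424,  0.00305517]), 'joint_torque': array([ 3.69440363e-05, -5.19972217e+01, -1.23398780e-02, -2.43839264e+01,
       -5.66317595e-02,  1.19947662e-02,  6.42083387e-05]), 'tool_pos': array([ 0.17005   , -0.62734311,  0.2145851 ]), 'orientation': array([-8.37855230e-06,  9.91252605e-01,  1.31978301e-01, -2.81623498e-05]), 'force': array([ 0.06492918, -0.06117093, -0.87991262]), 'moment': array([-0.0177562 , -0.02316402, -0.01262389]), 'gripper_force': 0.0, 'opening': 1.0023049471875984}
```

```bash
python3 - <<'E'
import cv2,numpy as np
a=cv2.imread("pics/scene0.png")[130:350,110:390];b=cv2.imread("pics/top0.png")[130:330,180:420]
cv2.imwrite("pics/s1.png",cv2.resize(a,(760,597),interpolation=2));cv2.imwrite("pics/t1.png",cv2.resize(b,(720,600),interpolation=2))
E
```

```text
(no output)
```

View pics/s1.png

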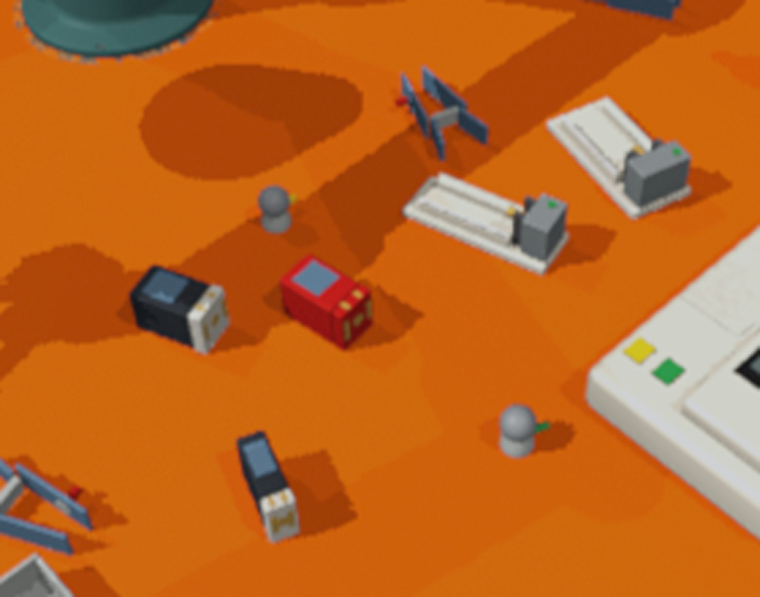

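View pics/t1.png

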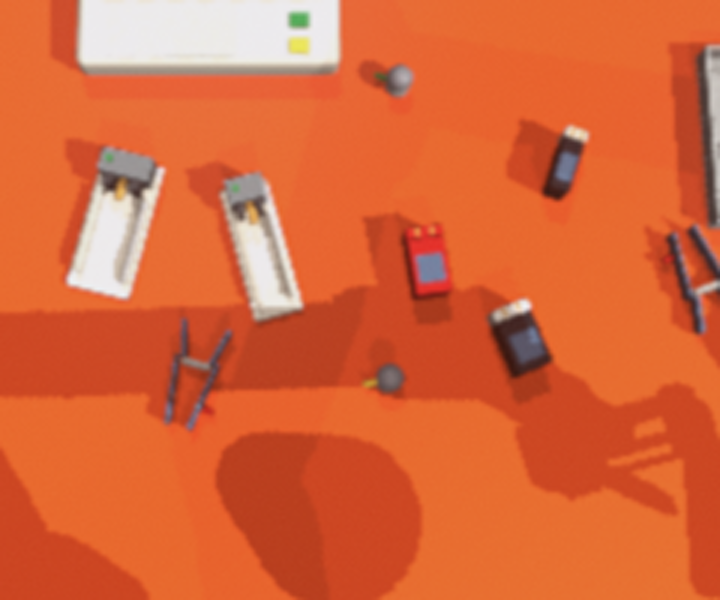

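Candidates for the wide pack (top / scene px): black wide (353,243)/(176,244) is it, by its width and dark body; red look-alike (322,217)/(231,241); black slim (369,184)/(209,309). The wide dock is the left one in top, (218,204); the slim dock is at (267,211).

```bash
python3 - <<'E'
from h import *
t=lambda p,z:np.round(ray("top",np.array(p)/3+[180,130],z),3)
# pack top-face corners: cap-left, cap-right, rear-right, rear-left
print("pack",t([[491,312],[529,299],[550,357],[515,376]],.048))
print("dock base corners near end",t([[67,283],[128,298]],.01),"side",t([[164,168]],.01),"green",t([[110,158]],.054),"pin",t([[122,190]],.036))
print("slimdock",t([[258,318],[301,308]],.01),"red",t([[428,262]],.048),"chest",t([[388,378]],.03),"clip",t([[170,420],[230,335],[185,322]],.02))
w=ctrl.camera_info("wrist");print(w)
o=ctrl.get_obs();Rt=R.from_quat(o["orientation"],scalar_first=True).as_matrix();E=np.array(w["extrinsics"])
c=-E[:3,:3].T@E[:3,3];print("cam in tool",Rt.T@(c-o["tool_pos"]),"look",Rt.T@(-E[2,:3]),Rt)
E
```

```text
pack [[ 0.459 -0.2    0.048]
 [ 0.472 -0.241  0.048]
 [ 0.411 -0.26   0.048]
 [ 0.392 -0.223  0.048]]
dock base corners near end [[0.497 0.251 0.01 ]
 [0.48  0.185 0.01 ]] side [[0.625 0.148 0.01 ]] green [[0.625 0.202 0.054]] pin [[0.594 0.191 0.036]]
slimdock [[ 0.458  0.045  0.01 ]
 [ 0.469 -0.002  0.01 ]] red [[ 0.512 -0.136  0.048]] chest [[ 0.392 -0.092  0.03 ]] clip [[0.349 0.137 0.02 ]
 [0.439 0.074 0.02 ]
 [0.453 0.122 0.02 ]]
{'K': array([[311.85574411,   0.        , 277.23567464],
       [  0.        , 311.85574411, 208.80474949],
       [  0.        ,   0.        ,   1.        ]]), 'extrinsics': array([[ 2.60653332e-01, -9.65432441e-01, -2.05681285e-04,
        -6.50680989e-01],
       [ 9.32779692e-01,  2.51892472e-01, -2.57822087e-01,
         2.93641610e-02],
       [ 2.48961617e-01,  6.70103308e-02,  9.66192387e-01,
        -3.90379879e-01],
       [ 0.00000000e+00,  0.00000000e+00,  0.00000000e+00,
         1.00000000e+00]])}
cam in tool [ 0.07161445  0.0008483  -0.17003772] look [-2.57769943e-01 -4.41073002e-04  9.66206221e-01] [[ 9.65163454e-01  2.61647669e-01 -5.80435793e-05]
 [ 2.61647670e-01 -9.65163456e-01  9.17688544e-06]
 [-5.36204309e-05 -2.40441618e-05 -9.99999998e-01]]
```

The black pack's centre is at about (0.433,-0.231) with yaw about 18°, and its sizes agree with the description. Moving above it for a wrist view.

Call:
carry_out:
  plan:
    - {"claw": 1, "travel": [2.38, -2.09, 0], "spin": 0}
    - {"claw": 1, "travel": [2.38, -2.09, 0], "spin": 0}
    - {"claw": 1, "travel": [2.38, -2.09, 0], "spin": 0}
    - {"claw": 1, "travel": [2.38, -2.09, 0], "spin": 0}
    - {"claw": 1, "travel": [2.38, -2.09, 0], "spin": 0}

```text
time_s: 1.0
tool_pos: [0.2582, -0.4943, 0.2147]
orientation: [0.0, 0.991, 0.132, 0.0]
force: [0.4, -0.7, 0.2]
opening: 0.998
gripper_force: 0.0
```

Call:
carry_out:
  plan:
    - {"claw": 1, "travel": [2.38, -2.09, 0], "spin": 0}
    - {"claw": 1, "travel": [2.38, -2.09, 0], "spin": 0}
    - {"claw": 1, "travel": [2.38, -2.09, 0], "spin": 0}
    - {"claw": 1, "travel": [2.38, -2.09, 0], "spin": 0}
    - {"claw": 1, "travel": [2.38, -2.09, 0], "spin": 0}

```text
time_s: 1.5
tool_pos: [0.3457, -0.3623, 0.2149]
orientation: [0.0, 0.991, 0.132, 0.0]
force: [0.1, 0.2, 0.5]
opening: 1.001
gripper_force: 0.0
```

Call:
carry_out:
  plan:
    - {"claw": 1, "travel": [2.38, -2.09, 0], "spin": 0}
    - {"claw": 1, "travel": [2.38, -2.09, 0], "spin": 0}
    - {"claw": 1, "travel": [2.38, -2.09, 0], "spin": 0}
    - {"claw": 1, "travel": [2.38, -2.09, 0], "spin": 0}
    - {"claw": 1, "travel": [2.38, -2.09, 0], "spin": 0}

```text
time_s: 2.0
tool_pos: [0.4333, -0.2303, 0.2149]
orientation: [0.0, 0.991, 0.132, 0.0]
force: [0.4, -0.3, 0.3]
opening: 0.999
gripper_force: 0.0
```

```bash
python3 - <<'E'
from h import *
o=ctrl.get_obs();i=ctrl.camera_info("wrist");im=ctrl.get_image("wrist")
print(o["time_s"],o["tool_pos"],o["orientation"])
for r in ctrl.cut_out("wide_pack","wrist"):
    print(r["rect"],r["score"]); 
    cv2.drawContours(im,cv2.findContours(r["region"].astype("uint8"),0,2)[0],-1,(0,255,0),1)
print("proj guess",proj("wrist",[.433,-.231,.048],i))
cv2.imwrite("pics/w1.png",im);np.savez("w1",K=i["K"],E=i["extrinsics"])
E
```

```text
2.0 [ 0.43325297 -0.2303197   0.21487681] [2.55813909e-04 9.91261516e-01 1.31910922e-01 2.21464118e-04]
[188.6, 53.0, 48.9, 78.0] 0.93
[255.8, 152.6, 42.8, 70.0] 0.73
proj guess [[277.02368603 193.21884884]]
```

View pics/w1.png

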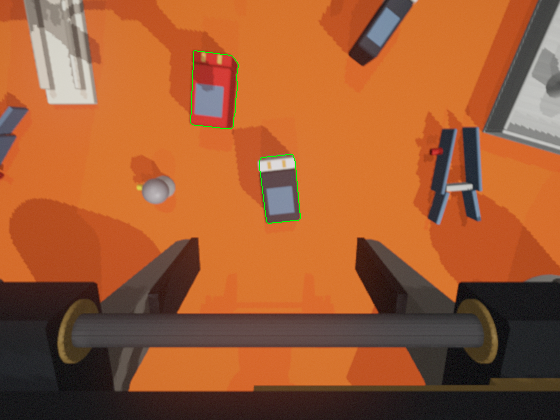

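The wrist view shows the black wide pack at (279,190), cap at (277,163), and the red look-alike at (214,90), clearly separate. Next I fit the box silhouette to the network's mask.

```bash
cat >> h.py <<'E'
from scipy.optimize import minimize
def fit_box(cam,region,info,x0,size,zb):
    """x,y,yaw of a box (origin underside centre) whose outline matches the mask"""
    L,W,H=size;c=np.array([[a*L/2,b*W/2,h] for a in(-1,1) for b in(-1,1) for h in(0,H)])
    S=8
    u0,v0,w,h=cv2.boundingRect(region.astype("uint8"));u0-=12;v0-=12;w+=24;h+=24
    m=cv2.resize(np.pad(region.astype(np.float32),12)[v0+12:v0+12+h,u0+12:u0+12+w],None,fx=S,fy=S,interpolation=cv2.INTER_LINEAR)>.5
    def cost(p):
        q=R.from_euler("z",p[2]).apply(c)+[p[0],p[1],zb]
        uv=(proj(cam,q,info)+.5-[u0,v0])*S
        k=np.zeros(m.shape,np.uint8);cv2.fillConvexPoly(k,cv2.convexHull(uv.astype(np.float32)).round().astype(int),1)
        k=k>0;return 1-(k&m).sum()/(k|m).sum()
    r=minimize(cost,x0,method="Nelder-Mead",options=dict(initial_simplex=np.array(x0)+np.array([[0,0,0],[.01,0,0],[0,.01,0],[0,0,.1]]),xatol=1e-5,fatol=1e-5))
    return r.x,r.fun
E
python3 - <<'E'
from h import *
i=ctrl.camera_info("wrist")
for r in ctrl.cut_out("wide_pack","wrist"):
    if r["rect"][0]>240:
        x,f=fit_box("wrist",r["region"],i,[.433,-.231,.32],(.072,.040,.048),0);print(x,np.degrees(x[2]),f)
ctrl.get_image("top");it=ctrl.camera_info("top")
for r in ctrl.cut_out("wide_pack","top"):
    if r["rect"][0]>340: print("top",fit_box("top",r["region"],it,[.433,-.231,.32],(.072,.040,.048),0))
o=ctrl.get_obs();M=R.from_quat(o["orientation"],scalar_first=True).as_matrix()
print("tool yaw",np.degrees(np.arctan2(M[1,0],M[0,0])),"d tool",M.T@(np.array([x[0],x[1],.022])-o["tool_pos"])*100)
E
```

```text
[ 0.43795772 -0.23007459  0.37869154] 21.69742719917721 0.031006090256849972
top (array([ 0.43706323, -0.23756417,  0.22665064]), np.float64(0.777200803409592))
tool yaw 15.138771157835723 d tool [ 0.60998987 -0.04992059 19.26114412]
```

Call:
carry_out:
  plan:
    - {"claw": 1, "travel": [0.6, -0.05, 0], "spin": -0.82}
    - {"claw": 1, "travel": [0, 0, 4], "spin": 0}
    - {"claw": 1, "travel": [0, 0, 4], "spin": 0}
    - {"claw": 1, "travel": [0, 0, 4], "spin": 0}
    - {"claw": 1, "travel": [0, 0, 0], "spin": 0}

```text
time_s: 2.75
tool_pos: [0.4338, -0.2291, 0.0903]
orientation: [-0.003, 0.982, 0.187, -0.004]
force: [-0.4, 0.0, 1.1]
opening: 1.0
gripper_force: 0.0
```

```bash
python3 - <<'E'
from h import *
o=ctrl.get_obs();i=ctrl.camera_info("wrist");im=ctrl.get_image("wrist")
print(o["tool_pos"])
M=R.from_quat(o["orientation"],scalar_first=True).as_matrix();print(np.degrees(np.arctan2(M[1,0],M[0,0])))
for r in ctrl.cut_out("wide_pack","wrist"):
    print(r["rect"],r["score"])
    x,f=fit_box("wrist",r["region"],i,[.438,-.230,.37],(.072,.040,.048),0);print(x,np.degrees(x[2]),f)
    print(M.T@(np.array([x[0],x[1],.022])-o["tool_pos"])*100)
cv2.imwrite("pics/w2.png",im)
E
```

```text
[ 0.43379553 -0.22913396  0.09030938]
21.593768388579473
[253.0, 171.6, 60.7, 100.3] 0.72
[ 0.43581207 -0.23316028  0.36922267] 21.154900820407136 0.043633625483591176
[0.08798898 0.49801893 6.82705874]
[153.1, 5.1, 88.2, 121.2] 0.59
[ 0.438 -0.23   0.37 ] 21.199438419840458 1.0
[0.40772428 0.28468097 6.82632497]
```

View pics/w2.png

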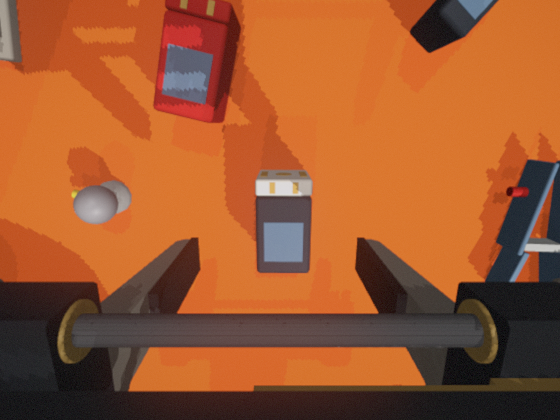

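Pack at (284,225), aligned between the fingers and about 4.5 mm off towards tool +y. Correcting that and descending.

Call:
carry_out:
  plan:
    - {"claw": 1, "travel": [0.1, 0.45, 0], "spin": 0}
    - {"claw": 1, "travel": [0, 0, 2.5], "spin": 0}
    - {"claw": 1, "travel": [0, 0, 2.2], "spin": 0}
    - {"claw": 1, "travel": [0, 0, 2.0], "spin": 0}
    - {"claw": 1, "travel": [0, 0, 0], "spin": 0}

```text
time_s: 3.35
tool_pos: [0.4408, -0.2337, 0.0276]
orientation: [0.0, 0.982, 0.188, -0.0]
force: [-0.4, 0.4, 0.1]
opening: 0.998
gripper_force: 0.0
```

Call:
carry_out:
  plan:
    - {"claw": 0.3, "travel": [0, 0, 0], "spin": 0}
    - {"claw": 0.3, "travel": [0, 0, 0], "spin": 0}
    - {"claw": 0.3, "travel": [0, 0, 0], "spin": 0}
    - {"claw": 0.3, "travel": [0, 0, 0], "spin": 0}
    - {"claw": 0.3, "travel": [0, 0, 0], "spin": 0}
  force: 40

```text
time_s: 3.85
tool_pos: [0.4411, -0.2333, 0.0281]
orientation: [0.0, 0.982, 0.188, 0.0]
force: [0.3, -0.7, 0.1]
opening: 0.589
gripper_force: 0.0
```

Call:
carry_out:
  plan:
    - {"claw": 0.589, "travel": [-0.4, 0, 0.8], "spin": 0}
    - {"claw": 0.589, "travel": [0, 0, 0], "spin": 0}
    - {"claw": 0.3, "travel": [0, 0, 0], "spin": 0}
    - {"claw": 0.3, "travel": [0, 0, 0], "spin": 0}
    - {"claw": 0.3, "travel": [0, 0, 0], "spin": 0}
  force: 40

```text
time_s: 4.35
tool_pos: [0.4371, -0.2345, 0.0194]
orientation: [-0.0, 0.982, 0.189, -0.0]
force: [0.6, -0.6, -1.8]
opening: 0.431
gripper_force: 40.0
```

Call:
carry_out:
  plan:
    - {"claw": 0.3, "travel": [0, 0, 0], "spin": 0}
    - {"claw": 0.3, "travel": [0, 0, 0], "spin": 0}
    - {"claw": 0.3, "travel": [0, 0, 0], "spin": 0}
    - {"claw": 0.3, "travel": [0, 0, 0], "spin": 0}
    - {"claw": 0.3, "travel": [0, 0, 0], "spin": 0}

```text
time_s: 4.85
tool_pos: [0.4371, -0.2346, 0.0196]
orientation: [0.0, 0.982, 0.188, -0.0]
force: [0.4, -0.5, -2.1]
opening: 0.433
gripper_force: 40.0
```

Call:
carry_out:
  plan:
    - {"claw": 0.3, "travel": [0, 0, -4], "spin": 0}
    - {"claw": 0.3, "travel": [0, 0, -4], "spin": 0.9}
    - {"claw": 0.3, "travel": [0, 0, -4], "spin": 0.9}
    - {"claw": 0.3, "travel": [0, 0, -4], "spin": 0.9}
    - {"claw": 0.3, "travel": [0, 0, -4], "spin": 0.9}

```text
time_s: 5.35
tool_pos: [0.4368, -0.2343, 0.2213]
orientation: [-0.0, 0.998, -0.064, 0.0]
force: [0.5, -0.6, -2.0]
opening: 0.432
gripper_force: 40.0
```

Call:
carry_out:
  plan:
    - {"claw": 0.3, "travel": [0, 0, 0], "spin": 0.9}
    - {"claw": 0.3, "travel": [0, 0, 0], "spin": 0}
    - {"claw": 0.3, "travel": [0, 0, 0], "spin": 0}
    - {"claw": 0.3, "travel": [0, 0, 0], "spin": 0}
    - {"claw": 0.3, "travel": [0, 0, 0], "spin": 0}

```text
time_s: 5.85
tool_pos: [0.4366, -0.2343, 0.2185]
orientation: [-0.0, 0.992, -0.124, -0.001]
force: [-0.2, 0.5, -2.2]
opening: 0.431
gripper_force: 40.0
```

```bash
cat >> h.py <<'E'
def tool():
    o=ctrl.get_obs();M=R.from_quat(o["orientation"],scalar_first=True).as_matrix()
    return o,M,np.degrees(np.arctan2(M[1,0],M[0,0]))
def need(P):
    o,M,y=tool();print("t",o["time_s"],"pos",o["tool_pos"].round(4),"yaw",y.round(2),"cm",(M.T@(np.array(P)-o["tool_pos"])*100).round(2),"F",o["force"].round(1),"tilt",M[:2,2].round(4))
E
python3 -c "
from h import *
need([.435,.230,.215])"
```

```text
t 5.85 pos [ 0.4366 -0.2343  0.2185] yaw -14.2 cm [-11.55 -44.98   0.4 ] F [-0.2  0.5 -2.2] tilt [-0.0019  0.001 ]
```

Fifteen rows of (-0.77, -3.0, 0).

Call:
carry_out:
  plan:
    - {"claw": 0.3, "travel": [-0.77, -3, 0], "spin": 0}
    - {"claw": 0.3, "travel": [-0.77, -3, 0], "spin": 0}
    - {"claw": 0.3, "travel": [-0.77, -3, 0], "spin": 0}
    - {"claw": 0.3, "travel": [-0.77, -3, 0], "spin": 0}
    - {"claw": 0.3, "travel": [-0.77, -3, 0], "spin": 0}

```text
time_s: 6.35
tool_pos: [0.4364, -0.0786, 0.2191]
orientation: [-0.0, 0.992, -0.124, -0.001]
force: [1.1, 0.4, -1.7]
opening: 0.434
gripper_force: 40.0
```

Call:
carry_out:
  plan:
    - {"claw": 0.3, "travel": [-0.77, -3, 0], "spin": 0}
    - {"claw": 0.3, "travel": [-0.77, -3, 0], "spin": 0}
    - {"claw": 0.3, "travel": [-0.77, -3, 0], "spin": 0}
    - {"claw": 0.3, "travel": [-0.77, -3, 0], "spin": 0}
    - {"claw": 0.3, "travel": [-0.77, -3, 0], "spin": 0}

```text
time_s: 6.85
tool_pos: [0.4361, 0.0762, 0.2191]
orientation: [0.0, 0.992, -0.124, -0.0]
force: [0.5, 0.2, -2.5]
opening: 0.431
gripper_force: 40.0
```

Call:
carry_out:
  plan:
    - {"claw": 0.3, "travel": [-0.77, -3, 0], "spin": 0}
    - {"claw": 0.3, "travel": [-0.77, -3, 0], "spin": 0}
    - {"claw": 0.3, "travel": [-0.77, -3, 0], "spin": 0}
    - {"claw": 0.3, "travel": [-0.77, -3, 0], "spin": 0}
    - {"claw": 0.3, "travel": [-0.77, -3, 0], "spin": 0}

```text
time_s: 7.35
tool_pos: [0.4358, 0.231, 0.219]
orientation: [0.0, 0.992, -0.124, -0.001]
force: [1.2, 0.4, -1.4]
opening: 0.432
gripper_force: 40.0
```

Call:
carry_out:
  plan:
    - {"claw": 0.3, "travel": [0, 0, 0], "spin": 0}
    - {"claw": 0.3, "travel": [0, 0, 0], "spin": 0}
    - {"claw": 0.3, "travel": [0, 0, 0], "spin": 0}
    - {"claw": 0.3, "travel": [0, 0, 0], "spin": 0}
    - {"claw": 0.3, "travel": [0, 0, 0], "spin": 0}

```text
time_s: 7.85
tool_pos: [0.4364, 0.2289, 0.2196]
orientation: [0.0, 0.992, -0.125, 0.0]
force: [0.0, 0.3, -0.8]
opening: 0.433
gripper_force: 40.0
```

```bash
python3 - <<'E'
from h import *
need([.435,.23,.215])
i=ctrl.camera_info("wrist");im=ctrl.get_image("wrist");cv2.imwrite("pics/w3.png",im);np.savez("w3",K=i["K"],extrinsics=i["extrinsics"])
for r in ctrl.cut_out("wide_dock","wrist")+ctrl.cut_out("wide_pack","wrist"):
    print(r["rect"],r["score"])
    cv2.drawContours(im,cv2.findContours(r["region"].astype("uint8"),0,2)[0],-1,(0,255,0),1)
v=cv2.resize(im[0:420],(800,600),interpolation=cv2.INTER_CUBIC);cv2.imwrite("pics/w3v.png",v)
E
```

```text
t 7.85 pos [0.4364 0.2289 0.2196] yaw -14.37 cm [-0.16 -0.07  0.46] F [ 0.   0.3 -0.8] tilt [ 0.0001 -0.0004]
[238.3, 2.1, 69.0, 140.7] 0.59
[525.2, 143.0, 34.8, 23.1] 0.23
[234.8, 189.6, 82.8, 122.2] 0.93
[553.3, 9.1, 6.1, 48.1] 0.63
```

View pics/w3v.png

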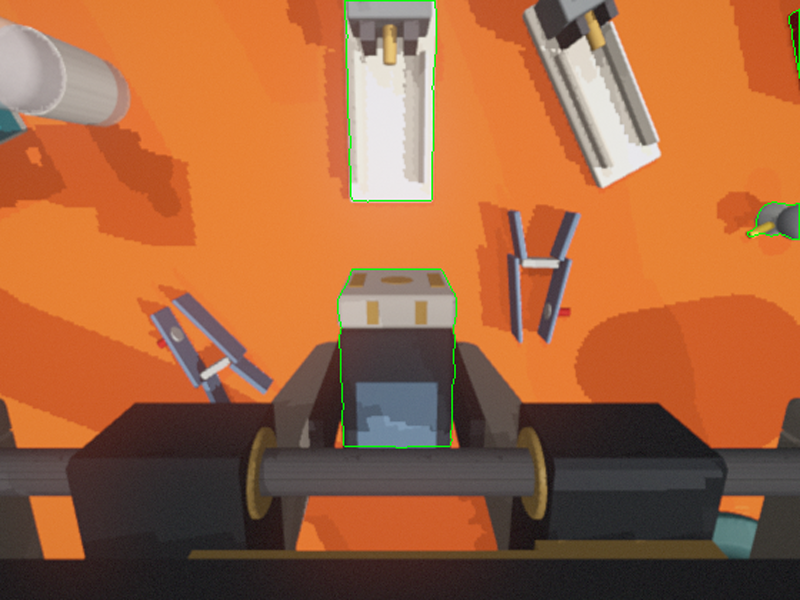

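The pack is held level at (275,250) with its cap ahead. The wide dock (45 mm lane) is straight ahead, near corners at (246,141) and (302,141), pin tip at (273,44). Measuring the dock from its mask edges, and the pack in the hand.

```bash
cat > dock.py <<'E'
from h import *
def dock(reg,i,lo,prn=True):
    rows=np.where(reg.any(1))[0];bot=rows.max()
    rs=range(lo,bot-4)
    Lp=ray("wrist",[[np.where(reg[r])[0].min()-.5,r] for r in rs],.01,i)
    Rp=ray("wrist",[[np.where(reg[r])[0].max()+.5,r] for r in rs],.01,i)
    def line(P):
        vx,vy,x,y=cv2.fitLine(P[:,:2].astype(np.float32),cv2.DIST_HUBER,0,.001,.001).ravel();s=np.sign(vx);return np.array([vx,vy])*s,np.array([x,y])
    (dl,pl),(dr,pr)=line(Lp),line(Rp);d=dl+dr;d/=np.linalg.norm(d);n=np.array([-d[1],d[0]])
    cs=np.where(reg[bot-8])[0];c0,c1=cs.min()+6,cs.max()-6
    B=ray("wrist",[[c,np.where(reg[:,c])[0].max()+.5] for c in range(c0,c1)],.01,i)[:,:2]
    s=np.median(B@d)+.075; y=(pl@n+pr@n)/2
    O=s*d+y*n
    if prn:print("yaws",np.degrees(np.arctan2(dl[1],dl[0])).round(2),np.degrees(np.arctan2(dr[1],dr[0])).round(2),"width",((pl-pr)@n).round(4),"O",O.round(4))
    return O,np.arctan2(d[1],d[0])
E
python3 - <<'E'
from dock import *
i=ctrl.camera_info("wrist")
reg=next(r["region"] for r in ctrl.cut_out("wide_dock","wrist") if abs(r["rect"][0]-238)<8)
O,a=dock(reg,i,60);d=np.array([np.cos(a),np.sin(a)]);n=np.array([-d[1],d[0]])
pin=ray("wrist",[273,44.5],.041,i)[0,:2]-O;print("yaw",np.degrees(a),"pin tip in dock",pin@d,pin@n)
o,M,y=tool()
pk=max(ctrl.cut_out("wide_pack","wrist"),key=lambda r:r["score"])["region"].copy()
# pack in hand: full-width of top face at zt, front edge of underside
zb=o["tool_pos"][2]-.0195
for r in (220,240,260,280):
    c=np.where(pk[r])[0];P=ray("wrist",[[c.min()-.5,r],[c.max()+.5,r]],zb+.048,i);Q=(P-o["tool_pos"])@M;print(r,"tool y edges",Q[:,1].round(4))
c=np.arange(250,300,10)
P=ray("wrist",[[k,np.where(pk[:,k])[0].min()-.5] for k in c],zb,i);print("front underside tool x",((P-o["tool_pos"])@M)[:,0].round(4))
need([*(O-.06*d),.2])
E
```

```text
yaws -14.01 -14.3 width 0.0685 O [0.5631 0.2007]
yaw -14.154262 pin tip in dock 0.021651315328289178 -0.00040904639768536786
220 tool y edges [-0.0181  0.0212]
240 tool y edges [-0.0185  0.0211]
260 tool y edges [-0.0184  0.0214]
280 tool y edges [-0.0182  0.0208]
front underside tool x [0.0352 0.0352 0.0352 0.0352 0.0352]
t 8.1 pos [0.4363 0.2298 0.2196] yaw -14.29 cm [ 7.01 -0.3   1.97] F [ 0.2 -0.3 -2. ] tilt [ 0.0002 -0.    ]
```

Call:
carry_out:
  plan:
    - {"claw": 0.3, "travel": [3.4, -0.15, 4], "spin": 0}
    - {"claw": 0.3, "travel": [3.4, -0.15, 4], "spin": 0}
    - {"claw": 0.3, "travel": [3.4, -0.14, 4], "spin": 0}
    - {"claw": 0.3, "travel": [0, 0, 0], "spin": 0}
    - {"claw": 0.3, "travel": [0, 0, 0], "spin": 0}

```text
time_s: 8.6
tool_pos: [0.5306, 0.2098, 0.1036]
orientation: [0.0, 0.992, -0.125, -0.002]
force: [-0.7, 1.7, -1.7]
opening: 0.431
gripper_force: 40.0
```

```bash
python3 - <<'E'
from h import *
need([.5631-.0281*.9697,.2007+.0281*.2445,.03])
i=ctrl.camera_info("wrist");im=ctrl.get_image("wrist");np.savez("w4",K=i["K"],extrinsics=i["extrinsics"]);cv2.imwrite("pics/w4.png",im)
cv2.imwrite("pics/w4v.png",cv2.resize(im[60:300,120:440],(800,600),interpolation=cv2.INTER_CUBIC))
E
```

```text
t 8.6 pos [0.5306 0.2098 0.1036] yaw -14.32 cm [0.59 0.08 7.36] F [-0.7  1.7 -1.7] tilt [-0.0037 -0.0004]
```

View pics/w4v.png

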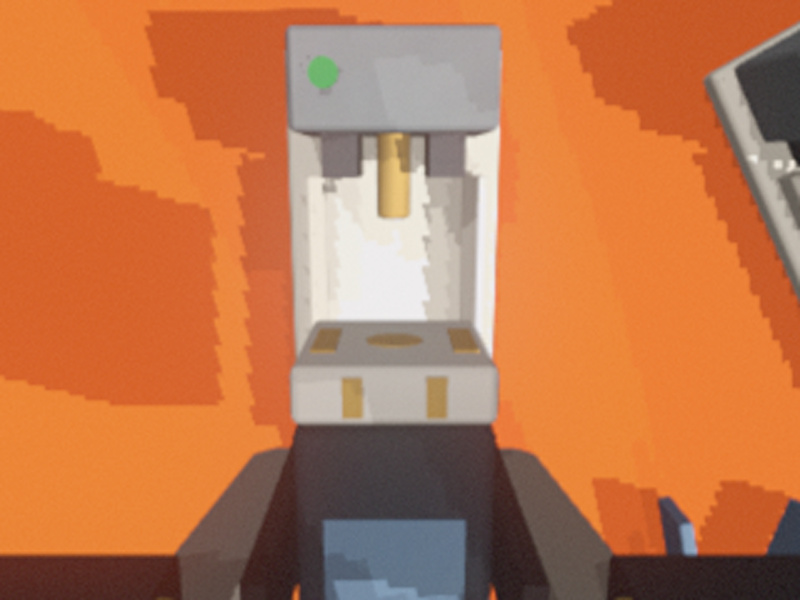

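Pin tip (277,145), stop posts centred at col 277.6, and the pack's contact at (277,196): pack and lane line up within about 1 mm, with the pack front roughly 20 mm short of the pin. Descending.

Call:
carry_out:
  plan:
    - {"claw": 0.3, "travel": [0, 0, 2], "spin": 0}
    - {"claw": 0.3, "travel": [0, 0, 1.5], "spin": 0}
    - {"claw": 0.3, "travel": [0, 0, 1], "spin": 0}
    - {"claw": 0.3, "travel": [0, 0, 0.5], "spin": 0}
    - {"claw": 0.3, "travel": [0, 0, 0], "spin": 0}

```text
time_s: 9.15
tool_pos: [0.531, 0.2102, 0.0552]
orientation: [0.0, 0.992, -0.124, -0.0]
force: [-0.2, -1.4, -2.1]
opening: 0.433
gripper_force: 40.0
```

Call:
carry_out:
  plan:
    - {"claw": 0.3, "travel": [0, 0, 0.4], "spin": 0}
    - {"claw": 0.3, "travel": [0, 0, 0.4], "spin": 0}
    - {"claw": 0.3, "travel": [0, 0, 0.3], "spin": 0}
    - {"claw": 0.3, "travel": [0, 0, 0], "spin": 0}
    - {"claw": 0.3, "travel": [0, 0, 0], "spin": 0}

```text
time_s: 9.65
tool_pos: [0.5313, 0.2101, 0.0443]
orientation: [0.0, 0.992, -0.124, -0.0]
force: [-0.4, 0.6, -1.3]
opening: 0.434
gripper_force: 40.0
```

Call:
carry_out:
  plan:
    - {"claw": 0.3, "travel": [0, 0, 0.4], "spin": 0}
    - {"claw": 0.3, "travel": [0, 0, 0.3], "spin": 0}
    - {"claw": 0.3, "travel": [0, 0, 0.3], "spin": 0}
    - {"claw": 0.3, "travel": [0, 0, 0], "spin": 0}
    - {"claw": 0.3, "travel": [0, 0, 0], "spin": 0}

```text
time_s: 10.15
tool_pos: [0.5313, 0.2101, 0.0342]
orientation: [0.0, 0.992, -0.124, -0.0]
force: [-1.6, 0.6, -2.3]
opening: 0.431
gripper_force: 40.0
```

Call:
carry_out:
  plan:
    - {"claw": 0.3, "travel": [0, 0, 0.2], "spin": 0}
    - {"claw": 0.3, "travel": [0, 0, 0.1], "spin": 0}
    - {"claw": 0.3, "travel": [0, 0, 0.1], "spin": 0}
    - {"claw": 0.3, "travel": [0, 0, 0], "spin": 0}
    - {"claw": 0.3, "travel": [0, 0, 0], "spin": 0}

```text
time_s: 10.65
tool_pos: [0.5313, 0.2101, 0.0303]
orientation: [0.0, 0.992, -0.124, -0.0]
force: [1.1, 0.0, -2.1]
opening: 0.43
gripper_force: 40.0
```

Call:
carry_out:
  plan:
    - {"claw": 0.3, "travel": [0, 0, 0.08], "spin": 0}
    - {"claw": 0.3, "travel": [0, 0, 0], "spin": 0}
    - {"claw": 0.3, "travel": [0, 0, 0], "spin": 0}
    - {"claw": 0.3, "travel": [0, 0, 0], "spin": 0}
    - {"claw": 0.3, "travel": [0, 0, 0], "spin": 0}

```text
time_s: 11.15
tool_pos: [0.5313, 0.2101, 0.0295]
orientation: [0.0, 0.992, -0.124, -0.0]
force: [0.4, 0.2, -2.4]
opening: 0.432
gripper_force: 40.0
```

Call:
carry_out:
  plan:
    - {"claw": 0.3, "travel": [0.4, 0, 0], "spin": 0}
    - {"claw": 0.3, "travel": [0.4, 0, 0], "spin": 0}
    - {"claw": 0.3, "travel": [0.4, 0, 0], "spin": 0}
    - {"claw": 0.3, "travel": [0.2, 0, 0], "spin": 0}
    - {"claw": 0.3, "travel": [0, 0, 0], "spin": 0}

```text
time_s: 11.65
tool_pos: [0.5453, 0.2064, 0.0294]
orientation: [-0.0, 0.992, -0.125, 0.0]
force: [-0.2, -0.3, -2.2]
opening: 0.429
gripper_force: 40.0
```

```bash
python3 - <<'E'
from h import *
need([.5631-.0005*.9697,.2007,.03])
i=ctrl.camera_info("wrist");im=ctrl.get_image("wrist");cv2.imwrite("pics/w5.png",im)
sc=ctrl.get_image("scene")
v=np.hstack([cv2.resize(im[60:300,120:440],(400,300),interpolation=2),cv2.resize(sc[140:235,290:417],(400,300),interpolation=2)])
cv2.imwrite("pics/w5v.png",v)
E
```

```text
t 11.65 pos [0.5453 0.2064 0.0294] yaw -14.31 cm [ 1.82  0.12 -0.05] F [-0.2 -0.3 -2.2] tilt [0.0001 0.    ]
```

View pics/w5v.png

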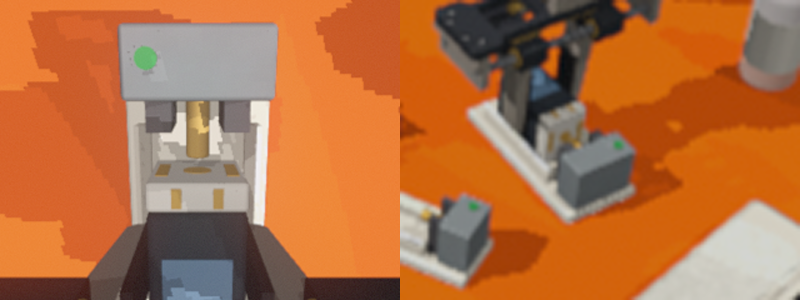

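Pack in the lane, in line with the pin (left view: pin tip (198,155), contact (198,170)), pin still out. Pushing gently.

Call:
carry_out:
  plan:
    - {"claw": 0.3, "travel": [0.2, 0, 0], "spin": 0}
    - {"claw": 0.3, "travel": [0.2, 0, 0], "spin": 0}
    - {"claw": 0.3, "travel": [0.2, 0, 0], "spin": 0}
    - {"claw": 0.2, "travel": [0.2, 0, 0], "spin": 0}
    - {"claw": 0.2, "travel": [0.2, 0, 0], "spin": 0}
  force: 50

```text
time_s: 12.25
tool_pos: [0.5535, 0.2045, 0.0294]
orientation: [0.0, 0.992, -0.124, -0.001]
force: [-4.6, 0.5, 2.3]
opening: 0.432
gripper_force: 50.0
```

Call:
carry_out:
  plan:
    - {"claw": 0.2, "travel": [0.1, 0, 0], "spin": 0}
    - {"claw": 0.2, "travel": [0.1, 0, 0], "spin": 0}
    - {"claw": 0.2, "travel": [0.1, 0, 0], "spin": 0}
    - {"claw": 0.2, "travel": [0, 0, 0], "spin": 0}
    - {"claw": 0.2, "travel": [0, 0, 0], "spin": 0}

```text
time_s: 12.75
tool_pos: [0.556, 0.2038, 0.0294]
orientation: [0.0, 0.992, -0.124, -0.001]
force: [-5.8, 0.6, 2.3]
opening: 0.434
gripper_force: 50.0
```

Call:
carry_out:
  plan:
    - {"claw": 0.2, "travel": [0.1, 0, 0], "spin": 0}
    - {"claw": 0.2, "travel": [0.1, 0, 0], "spin": 0}
    - {"claw": 0.2, "travel": [0.1, 0, 0], "spin": 0}
    - {"claw": 0.2, "travel": [0.1, 0, 0], "spin": 0}
    - {"claw": 0.2, "travel": [0, 0, 0], "spin": 0}

```text
time_s: 13.25
tool_pos: [0.5587, 0.2031, 0.0294]
orientation: [0.001, 0.992, -0.124, -0.002]
force: [-9.1, 0.7, 5.7]
opening: 0.431
gripper_force: 50.0
```

Call:
carry_out:
  plan:
    - {"claw": 0.2, "travel": [0.1, 0, 0], "spin": 0}
    - {"claw": 0.2, "travel": [0.1, 0, 0], "spin": 0}
    - {"claw": 0.2, "travel": [0.1, 0, 0], "spin": 0}
    - {"claw": 0.2, "travel": [0, 0, 0], "spin": 0}
    - {"claw": 0.2, "travel": [0, 0, 0], "spin": 0}

```text
time_s: 13.75
tool_pos: [0.5607, 0.2026, 0.0295]
orientation: [0.001, 0.992, -0.124, -0.003]
force: [-11.7, 0.3, 7.2]
opening: 0.429
gripper_force: 50.0
```

Call:
carry_out:
  plan:
    - {"claw": 0.2, "travel": [0.1, 0, 0], "spin": 0}
    - {"claw": 0.2, "travel": [0.1, 0, 0], "spin": 0}
    - {"claw": 0.2, "travel": [0.1, 0, 0], "spin": 0}
    - {"claw": 0.2, "travel": [0, 0, 0], "spin": 0}
    - {"claw": 0.2, "travel": [0, 0, 0], "spin": 0}

```text
time_s: 14.25
tool_pos: [0.5626, 0.2021, 0.0295]
orientation: [0.001, 0.992, -0.123, -0.004]
force: [-14.3, 0.0, 10.3]
opening: 0.431
gripper_force: 50.0
```

Call:
carry_out:
  plan:
    - {"claw": 0.2, "travel": [0.1, 0, 0], "spin": 0}
    - {"claw": 0.2, "travel": [0.1, 0, 0], "spin": 0}
    - {"claw": 0.2, "travel": [0.1, 0, 0], "spin": 0}
    - {"claw": 0.2, "travel": [0, 0, 0], "spin": 0}
    - {"claw": 0.2, "travel": [0, 0, 0], "spin": 0}

```text
time_s: 14.75
tool_pos: [0.5627, 0.2021, 0.0295]
orientation: [0.002, 0.992, -0.123, -0.006]
force: [-22.6, 1.1, 16.4]
opening: 0.435
gripper_force: 50.0
```

TCP stopped exactly where the stops were predicted (0.5627), and the force is rising steeply. One check before handing in.

Call:
carry_out:
  plan:
    - {"claw": 0.2, "travel": [0.1, 0, 0], "spin": 0}
    - {"claw": 0.2, "travel": [0, 0, 0], "spin": 0}
    - {"claw": 0.2, "travel": [0, 0, 0], "spin": 0}
    - {"claw": 0.2, "travel": [0, 0, 0], "spin": 0}
    - {"claw": 0.2, "travel": [0, 0, 0], "spin": 0}

```text
time_s: 15.25
tool_pos: [0.5627, 0.2021, 0.0296]
orientation: [0.002, 0.992, -0.123, -0.007]
force: [-25.0, 1.3, 18.6]
opening: 0.43
gripper_force: 50.0
```

```bash
python3 - <<'E'
from h import *
need([.5626,.2021,.03])
im=ctrl.get_image("wrist");sc=ctrl.get_image("scene")
cv2.imwrite("pics/w6v.png",np.hstack([cv2.resize(im[60:300,120:440],(400,300),interpolation=2),cv2.resize(sc[140:235,290:417],(400,300),interpolation=2)]))
E
```

```text
t 15.25 pos [0.5627 0.2021 0.0296] yaw -14.12 cm [-0.01  0.   -0.04] F [-25.    1.3  18.6] tilt [-0.0139 -0.0019]
```

View pics/w6v.png

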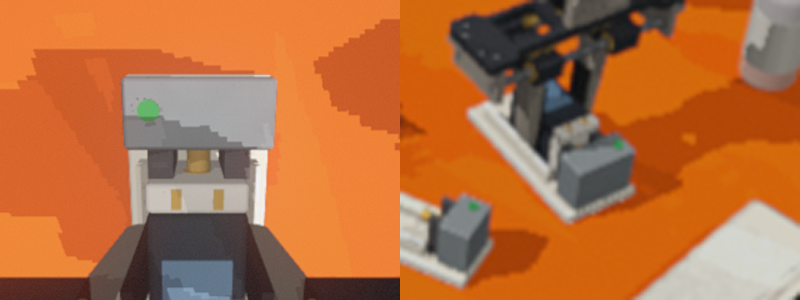

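The cap meets both posts at (162,180) and (235,180), and the pin is pushed in between them. The pack is level and the push is steady at about 25 N. Handing in.

```bash
python3 -c "
from plant import ctrl
print(ctrl.close_job())"
```

```text
the job is handed in; nothing more can be done
None
```

I handed in the job with the wide pack in the wide dock's lane and held against both steel stops at about 25 N, pin pressed in; nothing else was touched, and the hand-in gave no verdict.

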